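# Open the analyser's service bay and take out the filter cartridge

### The arm

A 7-joint arm with a two-finger parallel gripper is mounted at the origin on the work surface. World frame = base frame: x ahead of the robot, y to its left, z up, the work surface at z = 0. Lengths are in mm, angles in rad, forces in N, time in s.
With the tool pointing down it reaches from about 400 to 875 mm from the base axis. Payload 4.4 kg.
Tool frame: the origin (TCP) lies midway between the tips of the shut fingers; the grasp point (between the pads) lies 19 mm behind it; z points along the fingers, y is the line along which they close (so a half turn about z gives the same grasp; the last joint's range is limited). The gripper opens to 85 mm and grips with 20 to 120 N. Pads are 22 mm wide; open, the fingers measure 114 mm over their backs; the gripper's body (76 mm by 85 mm) begins 54 mm behind the grasp point. The pads swing forward as they close: fully open they stand 13 mm farther back than shut.
Start: joints at [-1.302, 0.628, 0.038, 1.517, -0.027, 0.996, -0.02], TCP at [213.554, 613.932, 231.313] pointing down, gripper open.
Joint ranges: [-3.06, 3.06], [-0.37, 2.12], [-1.25, 1.32], [0.18, 2.47], [-1.1, 4.24], [0.23, 1.98], [-2.94, 2.94]. Speed limits (rad/s): [2.57, 2.57, 3.14, 3.14, 3.14, 3.14, 3.14].

### API

Orientations are given as [roll, pitch, yaw] about the fixed x, y, z axes, in that order (R = Rz(yaw) Ry(pitch) Rx(roll)).
In Python, from cell import ctrl gives the robot as it stands. The module is installed in compiled form; this text tells all that it offers.
- The arm moves only by the tool step_arm, never from a script. Its argument "commands" is one flat list of numbers, 7 for each row, row after row: the shift along the tool's x, y, z in cm, then the turn, a rotation vector about the tool's x, y, z in rad, then the opening, from 0 (shut) to 1 (fully open). A call has 1 to 10 rows; each row is the pose to reach, as a shift and turn from the pose commanded when the call began, along the tool's axes at that moment; what a row does not reach only later rows make up. A row lasts 1/10 s, in which the tool goes at most 50 mm and 8.59 degrees, less where a joint would pass 70% of its speed; a pose out of reach is approached as far as the arm can. A call with a gripper value outside its range is refused whole. The fingers move at their own pace and stop on an object; the grip force is fixed at half the most. Time passes only in rows, so rows that repeat a pose let the fingers close. It gives the time, the measured TCP pose, the force, the opening and the grip force at its end, in the units of the state.
- ctrl.read_state(): the state, without advancing time (a new reading comes with each control period).
- ctrl.get_image(name): name is "side" or "top"; returns a dict with "image" (400x640x3 uint8, red, green, blue), "range_z" (400x640 float32, mm along the optical axis (not along the pixel's ray), 0 where there is no reading), "vfov" (degrees; the focal length in pixels is half the picture's height over the tangent of half this angle, whatever the lens; pixels are square), "cx", "cy" (the principal point, pixels), "D" ([k1, k2, p1, p2, k3] as OpenCV has them; the pictures are not rectified), "world_to_cam" (4x4, takes a point from world to camera coordinates). Camera axes: x right, y down, z forward; pixel columns grow to the right and rows downward; lengths in mm; the calibration is good to about 2 mm. A picture is of the moment at which its call begins.
- ctrl.finish_job(): hands the job in; it is judged then, once.
The state is a dict: "clock": time; "qpos": joint angles; "qd": joint speeds; "tau": joint torques, N m; "eef_pos": TCP position; "tool_rot": TCP orientation; "force": force on the tool from outside, world axes, zero at the start; "torque": the same for the moment, N m; "width": finger opening in mm; "gripper_force": force on a finger pad.
Only numpy, scipy, OpenCV 4.12 (cv2) and the standard library are available. Lean on these libraries where they do the work, as an engineer would, in place of code of your own. Each camera call takes 0.05 s, during which the arm holds its last target. There are 200 camera calls.

### The job

Loosen the two captive quarter-turn thumbscrews one after the other, lift the cover plate off the analyser's service bay by its handle and lay it flat, handle up, in the middle of the rubber mat. Then swing the hold-down bar up until it stands upright and stays there, draw the filter cartridge out by its tongue on to the apron in front of the bay and let go of it. Finally take the cartridge afresh across its body and set it down flat and right way up in the tray without dropping it; leave the bottle, beaker and jar where they stand.

Things in the scene. Friction and masses are not known exactly. Their poses are not given: they have to be found in the camera images.
- chassis: Analyser with service bay, fixed. Origin at bench level under the bay; +x to the rear housing, -x out of the bay's open front. Bay floor and apron: one surface 8 mm above the bench, x -154 to +70, 168 mm wide; in front of x -54 it is the open apron. Side walls: |y| 52 to 84 mm, x -54 to +70, tops 52 mm above the bench. Behind it a 44 mm high deck, then the rear housing: x +125 to +235, 220 mm wide, 80 mm high.
- screw_left (a joint): Angle (rad) of the thumbscrew at chassis x +22, y +67 mm. 0 = loosened: wing along its slot (parallel to chassis x), at its stop. Starts tight, 1.0 to 1.4, turned clockwise seen from above; loosen anticlockwise to the stop. Within 0.12 of 0 the cover passes freely. Stiff (0.05 N m), stays where left.
- screw_left_grip (a point): Centre of the left thumbscrew's steel wing, on its vertical turning axis, 68 mm above the bench. Wing 28 mm long along its own x, 8 mm thick (y), 18 mm tall (9 above and below this point); its underside is 2 mm above the cover plate. It turns in place and stays on the analyser.
- screw_right (a joint): The same for the thumbscrew at chassis x +22, y -67 mm: 0 = loosened, starts about 1.0 to 1.4, loosened anticlockwise.
- screw_right_grip (a point): Centre of the right thumbscrew's wing; same sizes and axes as the left.
- cover_handle (a point): Middle of the grip bar on the loose cover plate: bar 50 mm long (own x), 10 mm wide (y), 10 mm tall, 22 mm clear beneath. This point is over the plate's centre, 31 mm above its underside (83 mm above the bench on the bay); z is up. On the bay it lies at chassis x +8, y 0.
- mat: Black rubber mat on the bench, fixed, 220 mm (x) by 240 mm (y), 3 mm thick; origin at the middle of its underside. It lies on the left or the right of the analyser, the tray on the other side.
- bar (a joint): Angle (rad) of the steel hold-down bar: 0 = down across the cartridge, 1.57 = upright; stop at 1.8. Stiff hinge (0.08 N m): it stays where it is left.
- bar_hinge (a point): Hinge axis of the bar (level, along chassis y), at chassis x +42, y 0, 43 mm above the bench.
- bar_grip (a point): Place to take the bar, 82 mm from the hinge, 12 mm from its free end. Bar 94 mm long, 20 mm wide (chassis y), 6 mm thick; down, it runs from the hinge to chassis -x with this point 43 mm above the bench, and goes up and back about the hinge as it rises. A 9 mm deep nose, 65 mm from the hinge, stops the cartridge while the bar is down.
- cartridge_center (a point): Centre of the loose grey filter cartridge's body, 65 mm (x) by 50 mm (y) by 30 mm tall, this point 15 mm above its underside; z is up. In the bay it is at chassis x +17.5, y 0, axes parallel, on the 8 mm high floor. Drawn about 100 mm to chassis -x, its body stands wholly on the open apron with room for fingers on both long sides.
- cartridge_tongue (a point): Grip point on the cartridge's tongue, an upright fin out of the front (-x) end of its body, 31 mm long (x), 10 mm thick (y), 20 mm tall from the underside. This point is 49.5 mm from the body's centre towards -x and 12 mm above the underside.
- tray: White open tray on the bench, fixed, 170 mm (x) by 140 mm (y) by 25 mm high outside, walls 4 mm, floor 4 mm; origin at the middle of its underside.
- cartridge: The cartridge as a whole, about 0.2 kg; origin on the underside, 17.5 mm from the body's centre towards the tongue. In the bay it lies in a 54 mm wide channel along x between black guide blocks (chassis x -15 to +50, 34 mm high); the hinge bracket overhangs its rear 18 mm, so it can only be drawn out to -x.
- cover: The aluminium cover plate: 124 mm (x) by 168 mm (y) by 5 mm, about 0.35 kg; origin at the middle of its underside, 52 mm above the bench on the bay. Two oblong slots (36 by 16 mm, along x) pass the wings once loosened; oblong bosses under the wings locate it. It must go straight up 27 mm to clear the wings.
- flask: Bystander: white plastic bottle, 60 mm wide, 150 mm tall; origin at its foot.
- beaker: Bystander: glass beaker, 70 mm wide, 80 mm tall; origin at its foot.
- jar: Bystander: amber jar, 52 mm wide, 60 mm tall; origin at its foot.
There are look-alikes about, which are no part of the job. What is shaped like the cover but blue is not meant. Leave any blue look-alike of the tray alone.

How it is judged:
By the outcome, as a careful person would: the job done as asked, in the order asked, and still so for the second after the job is handed in, with the robot touching nothing.
It also fails if it takes over 72 s, if anything falls off the work surface, if the arm or the gripper's body presses on something with over 40 N, if the wrist force passes 120 N, or if a joint passes its speed limit or range.

## Working session

There is one attempt and no reset: what is moved stays moved. The work goes in short steps, Python scripts to look and compute and a tool call to move; the robot and the scene stay as the last step left them, time stands still between calls to the robot, and variables do not carry over. Pictures are saved under pics/ and viewed, at most 12 in all, crops included, and the job is handed in when it is done.

Besides the shell and the picture viewer there is one more tool, called after "Call:" as name(argument=value, ...) on one line, values as JSON. step_arm: Moves the arm, as the interface text tells. Its arguments: {"type":"object","properties":{"commands":{"type":"array"}},"required":["commands"]}

```bash
ls; mkdir -p pics; cat > h.py <<'E'
import numpy as np, cv2
from cell import ctrl
def K(d):
    f=200/np.tan(np.radians(d["vfov"])/2); return np.array([[f,0,d["cx"]],[0,f,d["cy"]],[0,0,1.]])
def pts(d):
    "world xyz for every pixel from depth"
    h,w=d["range_z"].shape; v,u=np.mgrid[:h,:w]
    n=cv2.undistortPoints(np.stack([u,v],-1).reshape(-1,1,2).astype(float),K(d),np.array(d["D"])).reshape(h,w,2)
    z=d["range_z"][...,None]; c=np.concatenate([n*z,z],-1)
    T=np.linalg.inv(d["world_to_cam"]); return c@T[:3,:3].T+T[:3,3]
def ray(d,uv,z):
    n=cv2.undistortPoints(np.array(uv,float).reshape(-1,1,2),K(d),np.array(d["D"])).reshape(-1,2)
    T=np.linalg.inv(d["world_to_cam"]); r=np.c_[n,np.ones(len(n))]@T[:3,:3].T; o=T[:3,3]
    return o+r*((z-o[2])/r[:,2])[:,None]
def save(d,name): cv2.imwrite("pics/"+name,d["image"][...,::-1])
E
python3 - <<'E'
from h import *
for n in("top","side"):
    d=ctrl.get_image(n); save(d,n+"0.png"); np.save(n+"0.npy",d,allow_pickle=True)
    print(n,d["vfov"],d["cx"],d["cy"],d["D"],np.round(np.linalg.inv(d["world_to_cam"])[:3],3).tolist(),(d["range_z"]==0).mean())
print(ctrl.read_state())
E
```

```text
pics
top 48.14302834598192 316.73592930572426 196.08060160444458 [-0.0710442  0.         0.         0.         0.       ] [[-0.097, -0.972, 0.216, 209.818], [-0.995, 0.094, -0.026, -96.765], [0.005, -0.217, -0.976, 1485.107]] 0.004046875
side 42.05369196522682 310.3135549556123 195.0672938152532 [-0.03039889  0.          0.          0.          0.        ] [[0.806, -0.295, 0.512, -374.209], [-0.591, -0.396, 0.703, -1335.092], [-0.004, -0.87, -0.494, 949.164]] 0.0388203125
{'clock': 0.1, 'qpos': array([-1.3017952 ,  0.62921663,  0.03848135,  1.51827429, -0.02700829,
        0.99626385, -0.0200316 ]), 'qd': array([ 7.81959032e-04, -1.06689241e-03, -1.93760163e-04, -3.20410462e-03,
       -6.27006984e-05,  9.66908616e-04,  5.53650431e-04]), 'tau': array([ 3.12036078e-03, -5.64534760e+01,  1.23082124e+00, -1.93977535e+01,
        1.13910055e-02,  5.27510099e-03, -2.05387110e-06]), 'eef_pos': array([213.38694661, 613.39653133, 230.50366106]), 'tool_rot': array([-3.13994973e+00,  2.89343060e-05,  2.80672570e+00]), 'force': array([ 0.04843538, -0.59573407, -0.40158963]), 'torque': array([0.01045302, 0.05172681, 0.03454984]), 'gripper_force': 0.0, 'width': 85.3601956140971}
```

View pics/top0.png

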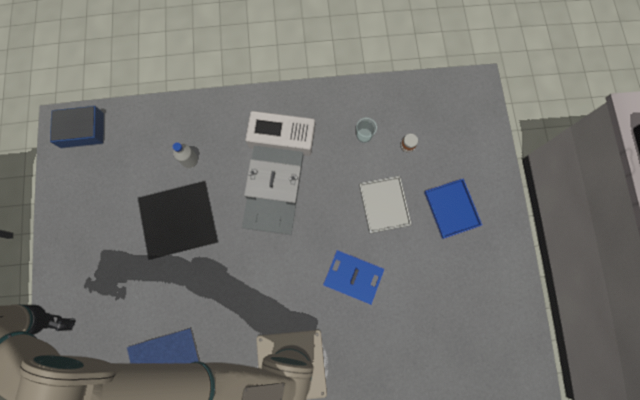

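View pics/side0.png

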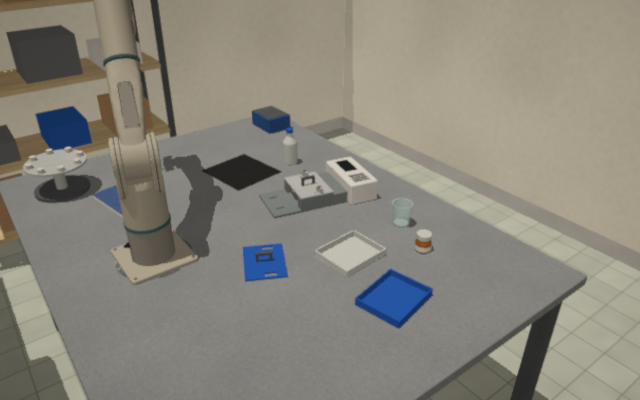

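The top view shows the chassis with its housing at (281,130), cover at (273,182) and apron at (270,217). The mat is at (178,220), the tray at (385,205), the bottle at (182,152), the beaker at (366,128) and the jar at (409,142). Both blue decoys are to the right. Next I'll measure these.

```bash
python3 - <<'E'
from h import *
d=np.load("top0.npy",allow_pickle=True).item()
P=pts(d); im=d["image"].astype(int); hsv=cv2.cvtColor(d["image"],cv2.COLOR_RGB2HSV)
v,u=np.mgrid[:400,:640]
def box(a,b,c,e): return (u>=a)&(u<=b)&(v>=c)&(v<=e)
def rep(name,m,z):
    m=m.astype(np.uint8); n,l,s,c=cv2.connectedComponentsWithStats(m); k=1+np.argmax(s[1:,4]); m=l==k
    cn=max(cv2.findContours(m.astype(np.uint8),0,1)[0],key=cv2.contourArea).reshape(-1,2)
    W=ray(d,cn,z)[:,:2].astype(np.float32); r=cv2.minAreaRect(W)
    print(name,m.sum(),"z",np.round(np.median(P[m][:,2]),1),"rect",np.round(r[0],1),np.round(r[1],1),round(r[2],1),"cent",np.round(ray(d,[c[k]],z)[0],1))
Z=P[...,2]
print("z noise bench",Z[box(320,350,200,240)].mean(),Z[box(320,350,200,240)].std())
rep("housing",box(240,320,105,155)&(abs(Z-80)<12),80)
rep("cover",box(235,310,140,210)&(abs(Z-57)<5)&(hsv[...,2]>110),57)
rep("mat",box(130,225,175,262)&(hsv[...,2]<45),3)
rep("tray",box(350,418,170,240)&(hsv[...,2]>140)&(hsv[...,1]<40),25)
rep("handle",box(262,282,165,195)&(hsv[...,2]<90)&(Z>65),88)
rep("apron",box(235,302,200,240)&(abs(Z-8)<4)&(v>205),8)
for q in[(273,182),(270,217),(281,130),(178,220),(385,205),(253,173),(295,180)]: print(q,im[q[1],q[0]],P[q[1],q[0]].round(1))
c=cv2.resize(d["image"][105:240,232:325],None,fx=6,fy=4.4*6/4.4*1.0 and 6,interpolation=cv2.INTER_CUBIC)[:600]
c=cv2.resize(d["image"][140:238,236:312],None,fx=6,fy=6,interpolation=cv2.INTER_CUBIC)
cv2.imwrite("pics/crop0.png",c[...,::-1])
E
```

```text
z noise bench 5.925935348374108 83.17486790787972
housing 2075 z 81.1 rect [754.7 -31.9] [220.2 114.3] 76.5 cent [754.7 -32.5  80. ]
cover 1515 z 57.6 rect [590.9   7.2] [169.5 126.7] 76.7 cent [588.9   8.3  57. ]
mat 4192 z 3.9 rect [501.2 343.2] [214.3 234.2] 8.9 cent [499.5 342.    3. ]
tray 1921 z 5.9 rect [ 485.7 -358.6] [171.7 138.7] 5.3 cent [ 482.6 -354.8   25. ]
handle 38 z 88.7 rect [588.5   4.9] [ 8.1 47.9] 75.7 cent [587.9   5.1  88. ]
apron 1061 z 8.3 rect [469.6  42.8] [202.6  98.2] 84.5 cent [473.7  32.1   8. ]
(273, 182) [124 123 120] [586.2   4.6  57.7]
(270, 217) [110 114 112] [479.1  27.   11.2]
(281, 130) [143 139 134] [757.  -36.8  77.3]
(178, 220) [39 39 37] [499.6 337.6   4.3]
(385, 205) [173 172 165] [ 483.  -361.2   10. ]
(253, 173) [79 79 78] [617.6  66.   76.9]
(295, 180) [124 123 120] [588.7 -67.9  47.4]
```

View pics/crop0.png

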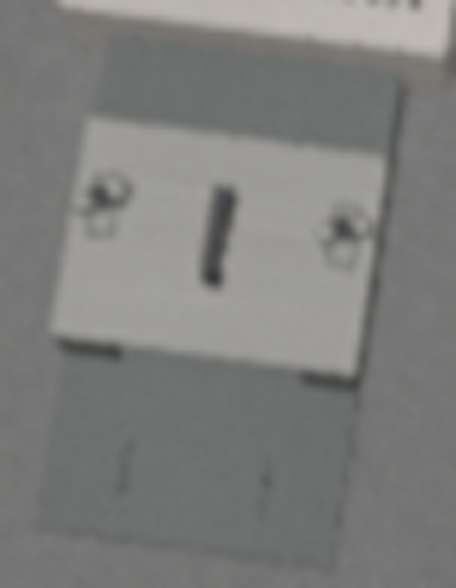

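The crop shows the cover squarely seated, the handle along chassis x at about (218,236), and the wings turned across their slots at about (103,195) and (345,228). Next I'll measure the wing angles, cross-check the pose from the side view and work out the first move.

```bash
cat >> h.py <<'E'
from scipy.spatial.transform import Rotation as Rn
YAW=np.radians(-13.4); ORG=np.array([581.5,8.5])
def ch(x,y): c,s=np.cos(YAW),np.sin(YAW); return ORG+[c*x-s*y,s*x+c*y]
def plan(*tg):
    "targets (x,y,z,yaw[,pitch]) -> shift cm, rotvec in current tool axes"
    s=ctrl.read_state(); R0=Rn.from_euler("xyz",s["tool_rot"]); p=s["eef_pos"]
    print("t",s["clock"],"tcp",p.round(1),"rpy",s["tool_rot"].round(3),"q",s["qpos"].round(2),"F",s["force"].round(1),"w",round(s["width"],1),"gf",round(s["gripper_force"],1))
    for t in tg:
        R=Rn.from_euler("z",t[3])*Rn.from_euler("y",t[4] if len(t)>4 else 0)*Rn.from_euler("x",np.pi)
        print((R0.inv().apply(np.array(t[:3])-p)/10).round(2),(R0.inv()*R).as_rotvec().round(3))
E
python3 - <<'E'
from h import *
d=np.load("top0.npy",allow_pickle=True).item(); P=pts(d); V=d["image"].max(-1)
for n,y in(("L",67),("R",-67)):
    c=ch(22,y); m=(np.hypot(P[...,0]-c[0],P[...,1]-c[1])<24)&(P[...,2]>66)&(P[...,2]<90)
    v,u=np.nonzero(m); W=ray(d,np.c_[u,v],77)[:,:2]; w=(130-V[m].astype(float)).clip(0)
    for ww in(np.ones(len(W)),w):
        mu=np.average(W,axis=0,weights=ww); C=np.cov(W.T,aweights=ww+1e-6); e,E=np.linalg.eigh(C); a=E[:,1]
        print(n,len(W),"exp",c.round(1),"got",mu.round(1),"sd",np.sqrt(e).round(1),"yaw mod pi",round(np.arctan2(a[1],a[0])%np.pi,2),"screw",round((YAW-np.arctan2(a[1],a[0]))%np.pi,2))
d=np.load("side0.npy",allow_pickle=True).item(); P=pts(d); v,u=np.mgrid[:400,:640]
near=(np.hypot(P[...,0]-600,P[...,1])<260)
for n,lo,hi in(("housing",77,84),("cover",54.5,60),("handle",84,95)):
    Q=P[near&(P[...,2]>lo)&(P[...,2]<hi)][:,:2].astype(np.float32)
    if n!="housing": Q=Q[(Q[:,0]<680)]
    if n=="handle": Q=Q[np.hypot(*(Q-ch(8,0)).T)<35]
    if len(Q)>2: print(n,len(Q),np.round(cv2.minAreaRect(Q)[0],1),np.round(cv2.minAreaRect(Q)[1],1),cv2.minAreaRect(Q)[2])
s=ch(22,67); plan((*s,200,YAW-1.2+np.pi),(*s,100,YAW-1.2+np.pi))
E
```

```text
L 29 exp [618.4  68.6] got [618.7  69.4] sd [3.4 7.9] yaw mod pi 1.77 screw 1.14
L 29 exp [618.4  68.6] got [619.1  67.3] sd [3.5 4.7] yaw mod pi 1.4 screw 1.51
R 26 exp [587.4 -61.8] got [588.1 -61.1] sd [3.5 7.3] yaw mod pi 1.65 screw 1.26
R 26 exp [587.4 -61.8] got [588.7 -61.9] sd [3.3 3.9] yaw mod pi 0.81 screw 2.1
housing 589 [687.8 -20.3] [220.3 250.9] 76.14856719970703
cover 381 [5.898e+02 4.000e-01] [179.5 126.6] 77.07022094726562
handle 21 [589.4   3.8] [16.6 46.9] 75.42918395996094
t 0.1 tcp [213.4 613.4 230.5] rpy [-3.14   0.     2.807] q [-1.3   0.63  0.04  1.52 -0.03  1.   -0.02] F [ 0.  -0.6 -0.4] w 85.4 gf 0.0
[-56.16 -38.14   3.11] [-1.000e-03  1.000e-03  1.099e+00]
[-56.16 -38.12  13.11] [-1.000e-03  1.000e-03  1.099e+00]
```

Call:
step_arm(commands=[-4,-2.7,0.2,0,0,0.1,0.6,-8,-5.4,0.4,0,0,0.2,0.6,-12,-8.1,0.6,0,0,0.3,0.6,-16,-10.8,0.8,0,0,0.4,0.6,-20,-13.5,1,0,0,0.5,0.6,-24,-16.2,1.2,0,0,0.6,0.6,-28,-18.9,1.4,0,0,0.7,0.6,-32,-21.6,1.6,0,0,0.8,0.6,-36,-24.3,1.8,0,0,0.9,0.6,-40,-27,2,0,0,1.0,0.6])

```text
clock: 1.1
eef_pos: [503.3, 225.8, 211.1]
tool_rot: [-3.141, -0.0, 1.803]
force: [1.0, 0.7, -0.8]
width: 51.4
gripper_force: 0.0
```

```bash
python3 - <<'E'
from h import *
s=ch(22,67); plan((*s,120,YAW-1.14+np.pi),(*s,90,YAW-1.14+np.pi))
E
```

```text
t 1.1 tcp [503.3 225.8 211.1] rpy [-3.141 -0.     1.803] q [-0.68  0.53  0.31  1.82 -0.22  0.82 -0.03] F [ 1.   0.7 -0.8] w 51.4 gf 0.0
[-17.95   7.59   9.1 ] [-0.    -0.     0.035]
[-17.95   7.59  12.1 ] [-0.    -0.     0.035]
```

Call:
step_arm(commands=[-4,1.7,1.0,0,0,0,0.6,-8,3.4,2.0,0,0,0,0.6,-12,5.1,3,0,0,0.03,0.6,-16,6.8,5,0,0,0.03,0.6,-17.95,7.6,8,0,0,0.03,0.6,-17.95,7.6,11,0,0,0.03,0.6,-17.95,7.6,12,0,0,0.03,0.6,-17.95,7.6,12,0,0,0.03,0.6])

```text
clock: 1.9
eef_pos: [616.8, 71.3, 89.6]
tool_rot: [-3.137, -0.001, 1.777]
force: [-0.4, -0.1, 0.2]
width: 51.3
gripper_force: 0.0
```

```bash
python3 - <<'E'
from h import *
s=ch(22,67); plan((*s,60,YAW-1.14+np.pi))
a=ctrl.get_image("top"); b=ctrl.get_image("side")
A=cv2.resize(a["image"][110:230,215:325],None,fx=5,fy=5); B=cv2.resize(b["image"][120:230,240:390],None,fx=5,fy=5)
cv2.imwrite("pics/g1.png",cv2.resize(np.hstack([A[:550],B[:550]]),(800,338))[...,::-1])
E
```

```text
t 1.9 tcp [616.8  71.3  89.6] rpy [-3.137e+00 -1.000e-03  1.777e+00] q [-0.31  0.78  0.25  1.72 -0.28  0.68  0.29] F [-0.4 -0.1  0.2] w 51.3 gf 0.0
[-0.3   0.12  2.95] [-0.004 -0.001  0.01 ]
```

View pics/g1.png

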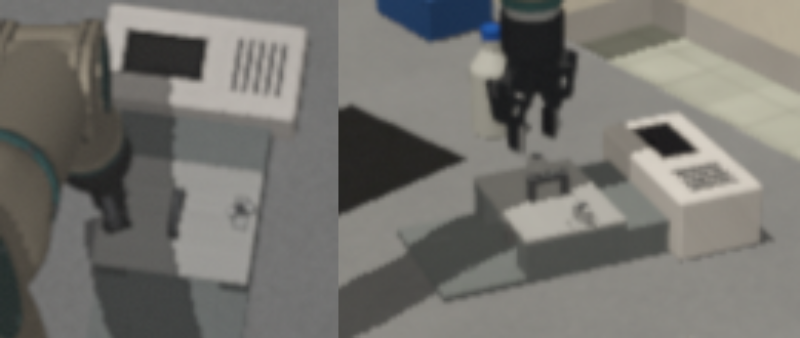

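The side crop shows the fingers at (516,130) and (549,120), straddling the left wing at (535,162), so I'll go down and close.

Call:
step_arm(commands=[-0.3,0.12,1.5,0,0,0.01,0.6,-0.3,0.12,2.9,0,0,0.01,0.6,-0.3,0.12,2.9,0,0,0.01,0.6,-0.3,0.12,2.9,0,0,0.01,0,-0.3,0.12,2.9,0,0,0.01,0,-0.3,0.12,2.9,0,0,0.01,0,-0.3,0.12,2.9,0,0,0.01,0])

```text
clock: 2.7
eef_pos: [622.2, 68.2, 63.0]
tool_rot: [3.138, 0.001, 1.767]
force: [4.5, -0.0, -0.2]
width: 6.0
gripper_force: 61.0
```

```bash
python3 - <<'E'
from h import *
s=ch(22,67); plan((*s,60,YAW-1.14+np.pi),(*s,60,YAW+np.pi))
E
```

```text
t 2.7 tcp [622.2  68.2  63. ] rpy [3.138e+00 1.000e-03 1.767e+00] q [-0.3   0.82  0.24  1.72 -0.29  0.63  0.3 ] F [ 4.5 -0.  -0.2] w 6.0 gf 61.0
[ 0.11 -0.36  0.3 ] [ 0.004  0.001 -0.001]
[ 0.11 -0.36  0.3 ] [ 0.003  0.003 -1.141]
```

Call:
step_arm(commands=[0,0.1,0,0,0,-0.13,0,0,0.2,0,0,0,-0.26,0,0,0.3,0,0,0,-0.39,0,0,0.3,0,0,0,-0.52,0,0,0.3,0,0,0,-0.65,0,0,0.3,0,0,0,-0.78,0,0,0.3,0,0,0,-0.91,0,0,0.3,0,0,0,-1.04,0,0,0.3,0,0,0,-1.15,0,0,0.3,0,0,0,-1.15,0])

```text
clock: 3.7
eef_pos: [623.4, 69.2, 63.0]
tool_rot: [3.14, 0.0, 2.916]
force: [-0.5, 2.3, 4.3]
width: 6.2
gripper_force: 61.7
```

```bash
python3 - <<'E'
from h import *
s=ch(22,67); plan((*s,60,YAW+np.pi)); print(ctrl.read_state()["torque"])
E
```

```text
t 3.7 tcp [623.4  69.2  63. ] rpy [3.14  0.    2.916] q [-0.11  0.81 -0.07  1.71  0.09  0.63  1.11] F [-0.5  2.3  4.3] w 6.2 gf 61.7
[ 0.47 -0.17  0.3 ] [0.002 0.    0.009]
[ 0.32653256  0.05200068 -0.07586025]
```

Call:
step_arm(commands=[0,0,0,0,0,0,0.4,0,0,0,0,0,0,0.4,0,0,0,0,0,0,0.4,0,0,-2.5,0,0,0,0.4,0,0,-4.7,0,0,0.13,0.6,0,-3,-4.7,0,0,0.26,0.6,0,-6,-4.7,0,0,0.39,0.6,0,-9,-4.7,0,0,0.52,0.6,0,-12,-4.7,0,0,0.65,0.6,0,-13.5,-4.7,0,0,0.78,0.6])

```text
clock: 4.7
eef_pos: [592.0, -66.9, 109.4]
tool_rot: [-3.14, 0.001, 2.127]
force: [-0.1, 0.4, -0.9]
width: 51.2
gripper_force: 0.0
```

```bash
sed -i 's/ORG=np.array.*/ORG=np.array([584.5,9.3])/' h.py; python3 - <<'E'
from h import *
s=ch(22,-67); print(s,ch(22,67)); plan((*s,92,YAW-1.26+np.pi))
d=ctrl.get_image("top"); P=pts(d); V=d["image"].max(-1)
c=ch(22,67); m=(np.hypot(P[...,0]-c[0],P[...,1]-c[1])<24)&(P[...,2]>66)&(P[...,2]<90)
v,u=np.nonzero(m); W=ray(d,np.c_[u,v],77)[:,:2]
if len(W)>5:
    mu=W.mean(0); e,E=np.linalg.eigh(np.cov(W.T)); print(len(W),mu,np.sqrt(e),(YAW-np.arctan2(E[1,1],E[0,1])+1.57)%np.pi-1.57)
E
```

```text
[590.37395979 -60.97443772] [621.42817885  69.37752996]
t 4.7 tcp [592.  -66.9 109.4] rpy [-3.140e+00  1.000e-03  2.127e+00] q [-0.01  0.71  0.12  1.78 -0.13  0.66  0.74] F [-0.1  0.4 -0.9] w 51.2 gf 0.0
[0.59 0.18 1.74] [-0.002  0.002  0.479]Traceback (most recent call last):
  File "<stdin>", line 5, in <module>
  File "h.py", line 12, in ray
    n=cv2.undistortPoints(np.array(uv,float).reshape(-1,1,2),K(d),np.array(d["D"])).reshape(-1,2)
      ~~~~~~~~~~~~~~~~~~~^^^^^^^^^^^^^^^^^^^^^^^^^^^^^^^^^^^^^^^^^^^^^^^^^^^^^^^^^^
cv2.error: OpenCV(4.12.0) /io/opencv/modules/calib3d/src/undistort.dispatch.cpp:347: error: (-215:Assertion failed) CV_IS_MAT(_src) && CV_IS_MAT(_dst) && (_src->rows == 1 || _src->cols == 1) && (_dst->rows == 1 || _dst->cols == 1) && _src->cols + _src->rows - 1 == _dst->rows + _dst->cols - 1 && (CV_MAT_TYPE(_src->type) == CV_32FC2 || CV_MAT_TYPE(_src->type) == CV_64FC2) && (CV_MAT_TYPE(_dst->type) == CV_32FC2 || CV_MAT_TYPE(_dst->type) == CV_64FC2) in function 'cvUndistortPointsInternal'
```

Call:
step_arm(commands=[0.2,0.1,0,0,0,0.13,0.6,0.4,0.2,0,0,0,0.26,0.6,0.6,0.2,1,0,0,0.39,0.6,0.6,0.2,2,0,0,0.48,0.6,0.6,0.2,4,0,0,0.48,0.6,0.6,0.2,4.9,0,0,0.48,0.6,0.6,0.2,4.9,0,0,0.48,0,0.6,0.2,4.9,0,0,0.48,0,0.6,0.2,4.9,0,0,0.48,0,0.6,0.2,4.9,0,0,0.48,0])

```text
clock: 5.75
eef_pos: [590.7, -57.0, 61.1]
tool_rot: [-3.14, -0.0, 1.657]
force: [-3.0, 0.4, 4.2]
width: 6.4
gripper_force: 60.1
```

```bash
python3 - <<'E'
from h import *
s=ch(22,-67); plan((*s,60,YAW-1.26+np.pi),(*s,60,YAW+np.pi))
E
```

```text
t 5.75 tcp [590.7 -57.   61.1] rpy [-3.14  -0.     1.657] q [-0.09  0.79  0.22  1.81 -0.29  0.57  0.41] F [-3.   0.4  4.2] w 6.4 gf 60.1
[-0.39 -0.07  0.11] [-0.001 -0.     0.009]
[-0.39 -0.07  0.11] [-1.000e-03 -1.000e-03 -1.251e+00]
```

Call:
step_arm(commands=[0,0,0,0,0,0,0.3,-0.2,0,0,0,0,0,0.3,-0.4,0,0,0,0,0,0.3,-0.4,0,0,0,0,0,0,-0.4,0,0,0,0,0,0,-0.4,0,0,0,0,0,0,-0.4,0,0,0,0,-0.13,0,-0.4,0,0,0,0,-0.26,0,-0.4,0,0,0,0,-0.39,0,-0.4,0,0,0,0,-0.52,0])

```text
clock: 6.75
eef_pos: [591.4, -61.4, 60.6]
tool_rot: [-3.141, -0.0, 2.181]
force: [-2.5, -0.9, 3.7]
width: 6.3
gripper_force: 59.5
```

```bash
python3 - <<'E'
from h import *
s=ch(22,-67); plan((*s,60,YAW+np.pi))
E
```

```text
t 6.75 tcp [591.4 -61.4  60.6] rpy [-3.141 -0.     2.181] q [ 0.    0.78  0.09  1.81 -0.11  0.56  0.77] F [-2.5 -0.9  3.7] w 6.3 gf 59.5
[ 0.09 -0.06  0.06] [-0.001 -0.    -0.726]
```

Call:
step_arm(commands=[0,0,0,0,0,-0.13,0,0,0,0,0,0,-0.26,0,0,0,0,0,0,-0.39,0,0,0,0,0,0,-0.52,0,0,0,0,0,0,-0.65,0,0,0,0,0,0,-0.74,0,0,0,0,0,0,-0.74,0,0,0,0,0,0,-0.74,0.4,0,0,0,0,0,-0.74,0.4,0,0,0,0,0,-0.74,0.4])

```text
clock: 7.75
eef_pos: [592.3, -60.6, 60.1]
tool_rot: [3.142, 0.0, 2.916]
force: [-0.5, -0.1, 0.3]
width: 33.9
gripper_force: 0.0
```

```bash
python3 - <<'E'
from h import *
s=ch(22,-67);h=ch(8,0); plan((*s,110,YAW+np.pi),(*h,110,YAW+np.pi),(*h,66,YAW+np.pi))
E
```

```text
t 7.75 tcp [592.3 -60.6  60.1] rpy [3.142 0.    2.916] q [ 0.12  0.78 -0.11  1.8   0.14  0.57  1.27] F [-0.5 -0.1  0.3] w 33.9 gf 0.0
[ 0.17 -0.07 -4.99] [0.    0.    0.009]
[ 1.52  6.64 -4.99] [0.    0.    0.009]
[ 1.52  6.64 -0.59] [0.    0.    0.009]
```

Call:
step_arm(commands=[0,0,-2,0,0,0,0.4,0,0,-5,0,0,0,0.4,0.7,3.3,-5,0,0,0,0.5,1.5,6.6,-5,0,0,0.01,0.5,1.5,6.6,-5,0,0,0.01,0.5])

```text
clock: 8.25
eef_pos: [592.3, 14.3, 110.7]
tool_rot: [3.137, 0.0, 2.914]
force: [0.5, -0.2, -0.4]
width: 42.7
gripper_force: 0.0
```

```bash
python3 - <<'E'
from h import *
h=ch(8,0); plan((*h,66,YAW+np.pi))
a=ctrl.get_image("top"); b=ctrl.get_image("side")
A=cv2.resize(a["image"][130:210,220:320],None,fx=4,fy=5); B=cv2.resize(b["image"][140:220,270:370],None,fx=4,fy=5)
cv2.imwrite("pics/g2.png",np.hstack([A,B])[...,::-1])
E
```

```text
t 8.25 tcp [592.3  14.3 110.7] rpy [3.137 0.    2.914] q [ 0.    0.7  -0.11  1.79  0.11  0.66  1.17] F [ 0.5 -0.2 -0.4] w 42.7 gf 0.0
[-0.15 -0.69  4.46] [0.005 0.    0.006]
```

View pics/g2.png

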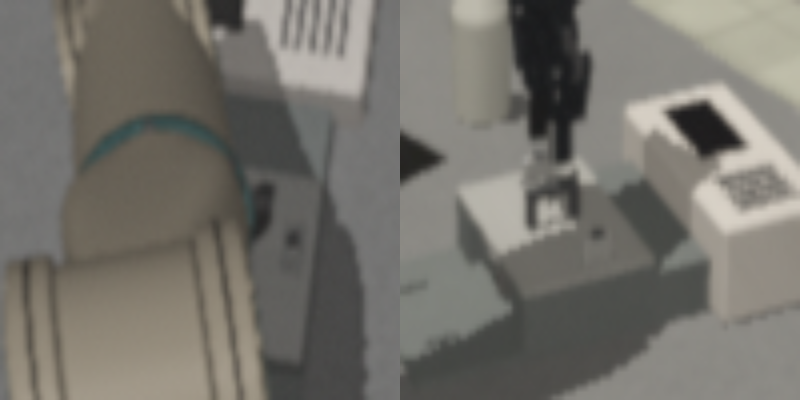

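The top crop shows the right wing at (293,238) lying along its slot. In the side crop the fingers at (550,130) sit above the handle at (552,200). I'll descend and grip.

Call:
step_arm(commands=[-0.1,-0.4,0,0,0,0,0.5,-0.1,-0.4,0,0,0,0,0.5])

```text
clock: 8.55
eef_pos: [592.0, 0.1, 110.1]
tool_rot: [-3.14, 0.0, 2.904]
force: [0.3, 0.6, 1.0]
width: 42.5
gripper_force: 0.0
```

```bash
python3 - <<'E'
from h import *
h=ch(8,0); plan((*h,66,YAW+np.pi))
E
```

```text
t 8.55 tcp [5.920e+02 1.000e-01 1.101e+02] rpy [-3.14   0.     2.904] q [ 0.02  0.7  -0.11  1.79  0.12  0.66  1.18] F [0.3 0.6 1. ] w 42.5 gf 0.0
[0.15 0.73 4.41] [-0.002  0.    -0.004]
```

Call:
step_arm(commands=[0.1,0.4,1,0,0,0,0.5,0.15,0.7,2,0,0,0,0.5,0.15,0.7,3,0,0,0,0.5,0.15,0.7,4,0,0,0,0.5,0.15,0.7,4.4,0,0,0,0.5,0.15,0.7,4.4,0,0,0,0.5,0.15,0.7,4.4,0,0,0,0,0.15,0.7,4.4,0,0,0,0,0.15,0.7,4.4,0,0,0,0,0.15,0.7,4.4,0,0,0,0])

```text
clock: 9.55
eef_pos: [592.5, 9.6, 66.9]
tool_rot: [-3.141, 0.001, 2.906]
force: [-0.9, -0.9, 2.3]
width: 8.8
gripper_force: 59.0
```

```bash
python3 - <<'E'
from h import *
h=ch(8,0); plan((*h,66,YAW+np.pi),(*h,106,YAW+np.pi),(501.5,343.5,125,np.radians(8.9)+np.pi),(501.5,343.5,18,np.radians(8.9)+np.pi))
E
```

```text
t 9.55 tcp [592.5   9.6  66.9] rpy [-3.141e+00  1.000e-03  2.906e+00] q [-0.    0.77 -0.1   1.81  0.13  0.57  1.16] F [-0.9 -0.9  2.3] w 8.8 gf 59.0
[-0.02 -0.21  0.09] [-0.     0.001 -0.001]
[-0.03 -0.21 -3.91] [-0.     0.001 -0.001]
[16.63 30.35 -5.83] [-0.     0.001 -0.39 ]
[16.64 30.36  4.87] [-0.     0.001 -0.39 ]
```

Call:
step_arm(commands=[0,0,-0.5,0,0,0,0,0,0,-1,0,0,0,0,0,0,-2,0,0,0,0,0,0,-3,0,0,0,0,0,0,-4,0,0,0,0,0,0,-5,0,0,0,0,0,0,-5.8,0,0,0,0,0,0,-5.8,0,0,0,0])

```text
clock: 10.35
eef_pos: [593.3, 9.9, 125.9]
tool_rot: [3.141, 0.003, 2.907]
force: [-0.2, -0.1, -4.3]
width: 8.4
gripper_force: 58.7
```

```bash
python3 - <<'E'
from h import *
plan((501.5,343.5,125,np.radians(8.9)+np.pi),(501.5,343.5,18,np.radians(8.9)+np.pi))
d=ctrl.get_image("side"); cv2.imwrite("pics/g3.png",cv2.resize(d["image"][100:240,230:400],None,fx=3,fy=3)[...,::-1])
E
```

```text
t 10.35 tcp [593.3   9.9 125.9] rpy [3.141e+00 3.000e-03 2.907e+00] q [ 0.01  0.68 -0.11  1.78  0.11  0.69  1.17] F [-0.2 -0.1 -4.3] w 8.4 gf 58.7
[16.69 30.3   0.07] [ 0.     0.003 -0.39 ]
[16.72 30.3  10.77] [ 0.     0.003 -0.39 ]
```

View pics/g3.png

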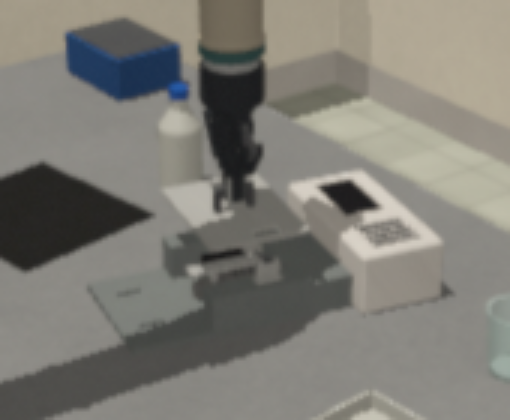

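The cover has cleared both wings and is held level. Now I'll carry it to the mat.

Call:
step_arm(commands=[0.8,1.5,0,0,0,-0.02,0,2.5,4.5,0,0,0,-0.06,0,4.5,8.2,0,0,0,-0.1,0,6.7,12.1,0,0,0,-0.16,0,8.8,16.1,0,0,0,-0.2,0,11,20,0,0,0,-0.26,0,13,23.6,0,0,0,-0.3,0,14.7,26.7,0,0,0,-0.34,0,15.9,28.8,0,0,0,-0.37,0,16.6,30.2,0,0,0,-0.39,0])

```text
clock: 11.4
eef_pos: [498.4, 345.8, 123.7]
tool_rot: [3.14, -0.002, -2.981]
force: [-0.7, -0.7, -3.3]
width: 8.8
gripper_force: 58.8
```

Call:
step_arm(commands=[0,0,2,0,0,0,0,0,0,4,0,0,0,0,0,0,5,0,0,0,0,0,0,5,0,0,0,0])

```text
clock: 11.8
eef_pos: [500.0, 340.9, 72.5]
tool_rot: [-3.139, -0.004, -2.987]
force: [-0.1, -0.6, -3.6]
width: 9.0
gripper_force: 58.7
```

```bash
python3 - <<'E'
from h import *
plan((501.5,343.5,18,np.radians(8.9)+np.pi))
E
```

```text
t 11.8 tcp [500.  340.9  72.5] rpy [-3.139 -0.004 -2.987] q [-0.55  0.77 -0.16  1.77  0.19  0.62  0.91] F [-0.1 -0.6 -3.6] w 9.0 gf 58.7
[-0.21  0.25  5.45] [-0.002 -0.004 -0.001]
```

Call:
step_arm(commands=[-0.2,0.25,2,0,0,0,0,-0.2,0.25,3.8,0,0,0,0,-0.2,0.25,4.8,0,0,0,0,-0.2,0.25,5.2,0,0,0,0,-0.2,0.25,5.4,0,0,0,0,-0.2,0.25,5.5,0,0,0,0,-0.2,0.25,5.5,0,0,0,0])

```text
clock: 12.5
eef_pos: [503.1, 345.3, 20.0]
tool_rot: [3.141, 0.001, -2.986]
force: [0.1, 0.5, -4.3]
width: 8.5
gripper_force: 58.7
```

Call:
step_arm(commands=[0,0,0.1,0,0,0,0,0,0,0.2,0,0,0,0,0,0,0.3,0,0,0,0,0,0,0.3,0,0,0,0])

```text
clock: 12.9
eef_pos: [502.9, 345.2, 17.9]
tool_rot: [3.141, 0.001, -2.986]
force: [-2.1, -2.0, 7.7]
width: 8.7
gripper_force: 60.3
```

Call:
step_arm(commands=[0,0,0,0,0,0,0.4,0,0,0,0,0,0,0.4,0,0,0,0,0,0,0.4,0,0,-1.5,0,0,0,0.4,0,0,-4,0,0,0,0.4,0,0,-8,0,0,0,0.4,0,0,-12,0,0,0,0.4,0,0,-13,0,0,0,0.4])

```text
clock: 13.7
eef_pos: [505.1, 347.0, 151.9]
tool_rot: [3.137, 0.008, -2.986]
force: [-0.1, 0.1, 0.5]
width: 34.0
gripper_force: 0.0
```

```bash
python3 - <<'E'
from h import *
g=ch(-40,0); print(g); plan((*g,140,YAW+np.pi),(*g,24,YAW+np.pi))
d=ctrl.get_image("top"); P=pts(d); save(d,"t1.png")
Q=P[(abs(P[...,2]-8)<3)&(np.hypot(P[...,0]-501,P[...,1]-343)<130)&(d["image"].min(-1)>85)][:,:2].astype(np.float32); print(len(Q),cv2.minAreaRect(Q))
# bar: points at z~46 between walls
c,s=np.cos(YAW),np.sin(YAW); D=P[...,:2]-ORG; X=c*D[...,0]+s*D[...,1]; Y=-s*D[...,0]+c*D[...,1]
m=(abs(Y)<18)&(X>-60)&(X<35)&(P[...,2]>42)&(P[...,2]<60)
print(m.sum(),X[m].min(),X[m].max(),Y[m].min(),Y[m].max(),Y[m].mean(),np.median(P[m][:,2]))
m=(abs(Y)<95)&(X>-54)&(X<70)&(P[...,2]>48)&(P[...,2]<62)&(abs(Y)>45); print("walls",m.sum(),X[m].min(),X[m].max(),Y[m].min(),Y[m].max())
E
```

```text
[545.58896487  18.56991614]
t 13.7 tcp [505.1 347.  151.9] rpy [ 3.137  0.008 -2.986] q [-0.53  0.67 -0.18  1.71  0.16  0.77  0.93] F [-0.1  0.1  0.5] w 34.0 gf 0.0
[  1.08 -33.08   1.05] [0.006 0.007 0.389]
[  1.17 -33.13  12.64] [0.006 0.007 0.389]
683 ((526.2461547851562, 316.6544189453125), (248.71702575683594, 148.92210388183594), 39.00001907348633)
160 -54.702103274282436 34.57840554741237 -17.80526496120979 17.358017093961728 -0.9657153626519449 46.751109860924316
walls 646 -53.94159903996274 68.66401518175414 -84.68180376613788 84.63484760156794
```

Call:
step_arm(commands=[0,-1.5,0,0,0,0.02,0.45,0.1,-4.8,0,0,0,0.06,0.45,0.3,-8.8,0,0,0,0.1,0.45,0.5,-13.2,0,0,0,0.16,0.45,0.6,-17.6,0,0,0,0.2,0.45,0.7,-22,0,0,0,0.26,0.45,0.8,-26,0.5,0,0,0.31,0.45,0.9,-29.3,1,0,0,0.35,0.45,1.0,-31.7,1.5,0,0,0.37,0.45,1.1,-33,2,0,0,0.39,0.45])

```text
clock: 14.75
eef_pos: [541.0, 12.9, 124.5]
tool_rot: [-3.139, -0.003, 2.901]
force: [-0.2, -0.2, -0.5]
width: 38.3
gripper_force: 0.0
```

Call:
step_arm(commands=[0,0,1,0,0,0,0.45,0,0,3,0,0,0,0.45,0,0,4,0,0,0,0.45,0,0,4,0,0,0,0.45])

```text
clock: 15.15
eef_pos: [541.0, 18.7, 84.3]
tool_rot: [-3.141, -0.004, 2.909]
force: [-0.5, 0.0, 1.0]
width: 38.3
gripper_force: 0.0
```

```bash
python3 - <<'E'
from h import *
g=ch(-40,0); plan((*g,24,YAW+np.pi))
E
```

```text
t 15.15 tcp [541.   18.7  84.3] rpy [-3.141 -0.004  2.909] q [-0.02  0.69 -0.09  1.94  0.12  0.52  1.14] F [-0.5  0.   1. ] w 38.3 gf 0.0
[-0.48  0.09  6.03] [-0.001 -0.004  0.001]
```

Call:
step_arm(commands=[-0.3,0.1,1.5,0,0.004,0,0.45,-0.5,0.1,3,0,0.004,0,0.45,-0.5,0.1,4.5,0,0.004,0,0.45,-0.5,0.1,5.6,0,0.004,0,0.45,-0.5,0.1,6,0,0.004,0,0.45,-0.5,0.1,6,0,0.004,0,0.45,-0.5,0.1,6,0,0.004,0,0,-0.5,0.1,6,0,0.004,0,0,-0.5,0.1,6,0,0.004,0,0])

```text
clock: 16.05
eef_pos: [548.2, 18.2, 26.9]
tool_rot: [3.14, -0.003, 2.907]
force: [-0.4, 2.6, 1.7]
width: 18.7
gripper_force: 60.0
```

```bash
python3 - <<'E'
from h import *
g=ch(-40,0); plan((*g,24,YAW+np.pi))
E
```

```text
t 16.05 tcp [548.2  18.2  26.9] rpy [ 3.140e+00 -3.000e-03  2.907e+00] q [-0.03  0.79 -0.08  1.94  0.13  0.41  1.13] F [-0.4  2.6  1.7] w 18.7 gf 60.0
[ 0.26 -0.02  0.29] [ 0.001 -0.003 -0.   ]
```

Call:
step_arm(commands=[-0.1,0,-1.25,0,0,0,0,-0.39,0,-2.47,0,0,0,0,-0.87,0,-3.63,0,0,0,0,-1.53,0,-4.7,0,0,0,0,-2.34,0,-5.66,0,0,0,0,-2.34,0,-5.66,0,0,0,0])

```text
clock: 16.65
eef_pos: [563.0, 14.5, 82.9]
tool_rot: [-3.14, -0.02, 2.908]
force: [-12.7, 8.5, 5.3]
width: 18.2
gripper_force: 70.7
```

```bash
cat >> h.py <<'E'
def rel(p=None):
    s=ctrl.read_state(); p=s["eef_pos"]; c,n=np.cos(YAW),np.sin(YAW); D=p[:2]-ORG
    print("chassis xyz",round(c*D[0]+n*D[1],1),round(-n*D[0]+c*D[1],1),round(p[2],1))
E
python3 - <<'E'
from h import *
g=ch(-40,0); plan((*ch(42,0),106,YAW+np.pi)); rel()
E
```

```text
t 16.65 tcp [563.   14.5  82.9] rpy [-3.14  -0.02   2.908] q [-0.01  0.72 -0.1   1.87  0.11  0.58  1.16] F [-12.7   8.5   5.3] w 18.2 gf 70.7
[-6.36 -0.02 -2.44] [-0.001 -0.02   0.001]
chassis xyz -22.1 0.1 82.9
```

Call:
step_arm(commands=[-0.96,0,-0.9,0,0,0,0,-2.03,0,-1.6,0,0,0,0,-3.2,0,-2.1,0,0,0,0,-4.4,0,-2.4,0,0,0,0,-5.6,0,-2.5,0,0,0,0,-5.9,0,-2.5,0,0,0,0,-5.9,0,-2.5,0,0,0,0])

```text
clock: 17.35
eef_pos: [627.1, -0.6, 109.3]
tool_rot: [3.14, -0.007, 2.908]
force: [-3.4, 4.7, 6.4]
width: 18.0
gripper_force: 59.3
```

```bash
python3 - <<'E'
from h import *
plan((*ch(42,0),106,YAW+np.pi)); rel()
d=ctrl.get_image("side"); cv2.imwrite("pics/g4.png",cv2.resize(d["image"][120:230,250:390],None,fx=5,fy=5)[...,::-1])
E
```

```text
t 17.35 tcp [ 6.271e+02 -6.000e-01  1.093e+02] rpy [ 3.14  -0.007  2.908] q [ 0.03  0.74 -0.11  1.68  0.11  0.73  1.2 ] F [-3.4  4.7  6.4] w 18.0 gf 59.3
[ 0.17 -0.02  0.33] [ 0.001 -0.007  0.   ]
chassis xyz 43.8 0.2 109.3
```

View pics/g4.png

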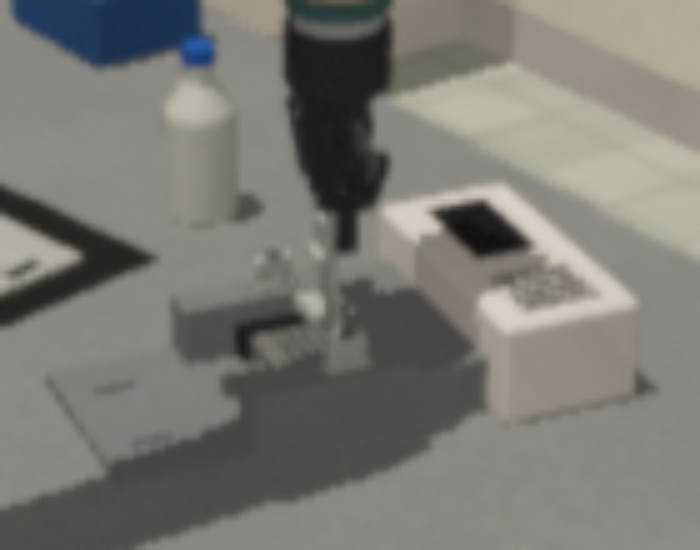

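The bar (320,220)-(340,340) leans the same way as the housing's vertical edges, so it is upright. The cartridge is visible at (285,340). I'll release and go to the tongue.

Call:
step_arm(commands=[0,0,0,0,0,0,0.4,0,0,0,0,0,0,0.4,0,0,0,0,0,0,0.4,0,0,-1.5,0,0,0,0.4,0,0,-4,0,0,0,0.4,0,0,-6,0,0,0,0.4,1.5,0,-6.5,0,0,0,0.4,4,0,-6.5,0,0,0,0.4,6.5,0,-6.5,0,0,0,0.4,7.7,0,-6.5,0,0,0,0.4])

```text
clock: 18.4
eef_pos: [551.8, 16.0, 174.0]
tool_rot: [-3.141, -0.005, 2.907]
force: [-0.5, -0.6, -0.7]
width: 34.3
gripper_force: 0.0
```

Call:
step_arm(commands=[0,0,2,0,0,0,0.4,0,0,5,0,0,0,0.4,0,0,8.5,0,0,0,0.4,0,0,11,0,0,0,0.4,0,0,12,0,0,0,0.4,0,0,12,0,0,0,0.4])

```text
clock: 19.0
eef_pos: [552.9, 15.6, 52.4]
tool_rot: [-3.141, -0.006, 2.907]
force: [0.1, 0.5, -0.1]
width: 34.3
gripper_force: 0.0
```

```bash
python3 - <<'E'
from h import *
plan((*ch(-32,0),11,YAW+np.pi)); rel()
d=ctrl.get_image("top"); P=pts(d); c,s=np.cos(YAW),np.sin(YAW); D=P[...,:2]-ORG; X=c*D[...,0]+s*D[...,1]; Y=-s*D[...,0]+c*D[...,1]
d2=ctrl.get_image("side"); P=pts(d2); D=P[...,:2]-ORG; X=c*D[...,0]+s*D[...,1]; Y=-s*D[...,0]+c*D[...,1]
m=(abs(Y)<14)&(X>15)&(X<80)&(P[...,2]>65)&(P[...,2]<150); print(m.sum())
if m.sum()>8:
    a=np.polyfit(P[m][:,2],X[m],1); print("bar dx/dz",a, P[m][:,2].min(),P[m][:,2].max())
E
```

```text
t 19.0 tcp [552.9  15.6  52.4] rpy [-3.141 -0.006  2.907] q [-0.02  0.75 -0.09  1.92  0.13  0.48  1.13] F [ 0.1  0.5 -0.1] w 34.3 gf 0.0
[-0.05  0.12  4.14] [-0.001 -0.006 -0.001]
chassis xyz -32.3 -1.2 52.4
63
bar dx/dz [-0.08595216 43.04664885] 67.54776069128138 136.86328826221938
```

```bash
python3 - <<'E'
from h import *
d=ctrl.get_image("side"); P=pts(d); c,s=np.cos(YAW),np.sin(YAW); D=P[...,:2]-ORG; X=c*D[...,0]+s*D[...,1]; Y=-s*D[...,0]+c*D[...,1]
m=(abs(Y)<18)&(X>10)&(X<70)&(P[...,2]>62)&(P[...,2]<150)
T=d["world_to_cam"]
def proj(x,y,z):
    w=np.r_[ch(x,y),z]; return cv2.projectPoints(w.reshape(1,3),cv2.Rodrigues(T[:3,:3])[0],T[:3,3],K(d),np.array(d["D"]))[0].ravel()
for a in(1.4,1.48,1.57,1.65):
    for r in(35,90): print(a,r,proj(42-r*np.cos(a),0,43+r*np.sin(a)).round(1))
for v in np.unique(np.nonzero(m)[0]):
    u=np.nonzero(m[v])[0]; print(v,u.min(),u.max(),u.mean().round(1),X[v,u].mean().round(1),end=" | ")
E
```

```text
1.4 35 [314.6 177.3]
1.4 90 [312.2 164.3]
1.48 35 [315.3 177.1]
1.48 90 [314.  163.7]
1.57 35 [316.1 176.9]
1.57 90 [316.1 163.2]
1.65 35 [316.8 176.8]
1.65 90 [317.9 162.9]
163 313 314 313.5 32.4 | 164 313 315 314.0 33.1 | 165 313 316 314.5 33.6 | 166 313 316 314.5 33.7 | 167 313 316 314.5 32.7 | 168 314 316 315.0 35.1 | 169 311 316 313.5 31.1 | 170 311 316 313.5 31.3 | 171 311 316 313.5 29.2 | 172 312 316 314.0 30.3 | 173 313 316 314.5 31.5 | 174 314 316 315.0 35.1 | 175 314 317 315.5 37.5 | 176 314 317 315.5 38.0 | 177 314 317 315.5 37.4 | 178 315 317 316.0 39.4 | 179 315 317 316.0 38.2 | 180 315 317 316.0 39.0 | 181 316 317 316.5 39.5 | 182 316 317 316.5 38.4 |
```

The side fit puts the bar at about 1.48 rad, slightly short. I'll nudge it back with shut fingers before touching the cartridge.

Call:
step_arm(commands=[0,0.1,-2,0,0,0,0,0,0.1,-5,0,0,0,0,-1,0.1,-5.8,0,0,0,0,-3,0.1,-5.8,0,0,0,0,-4,0.1,-5.8,0,0,0,0,-4,0.1,-5.8,0,0,0,0])

```text
clock: 19.75
eef_pos: [594.2, 6.9, 111.6]
tool_rot: [3.141, -0.001, 2.906]
force: [0.2, 0.6, -0.2]
width: 0.0
gripper_force: 0.0
```

```bash
python3 - <<'E'
from h import *
plan((*ch(28,0),110,YAW+np.pi)); rel()
E
```

```text
t 19.75 tcp [594.2   6.9 111.6] rpy [ 3.141e+00 -1.000e-03  2.906e+00] q [ 0.01  0.7  -0.11  1.78  0.11  0.67  1.17] F [ 0.2  0.6 -0.2] w 0.0 gf 0.0
[-1.8   0.02  0.16] [ 0.001 -0.001 -0.002]
chassis xyz 10.0 -0.1 111.6
```

Call:
step_arm(commands=[-0.5,0,0,0,0,0,0,-1,0,0,0,0,0,0,-1.3,0,0,0,0,0,0,-1.6,0,0,0,0,0,0,-1.8,0,0,0,0,0,0,-1.9,0,0,0,0,0,0,-1.9,0,0,0,0,0,0])

```text
clock: 20.45
eef_pos: [611.9, 2.9, 112.1]
tool_rot: [3.141, -0.002, 2.907]
force: [-0.9, -0.7, 9.5]
width: -0.2
gripper_force: 4.0
```

```bash
cat > bar.py <<'E'
from h import *
d=ctrl.get_image("side"); P=pts(d); c,s=np.cos(YAW),np.sin(YAW); D=P[...,:2]-ORG; X=c*D[...,0]+s*D[...,1]; Y=-s*D[...,0]+c*D[...,1]
m=(abs(Y)<18)&(X>10)&(X<70)&(P[...,2]>62)&(P[...,2]<150)
for v in np.unique(np.nonzero(m)[0]):
    u=np.nonzero(m[v])[0]; print(v,u.min(),u.max(),X[v,u].mean().round(1),end=" | ")
E
python3 - <<'E'
from h import *
plan(); rel()
E
python3 bar.py
```

```text
t 20.45 tcp [611.9   2.9 112.1] rpy [ 3.141e+00 -2.000e-03  2.907e+00] q [ 0.02  0.72 -0.11  1.73  0.11  0.7   1.18] F [-0.9 -0.7  9.5] w -0.2 gf 4.0
chassis xyz 28.1 0.2 112.1
160 310 310 19.1 | 161 310 312 20.8 | 162 310 318 31.6 | 163 310 319 32.6 | 164 310 320 35.9 | 165 310 320 34.2 | 166 310 320 34.1 | 167 310 319 31.6 | 168 310 319 32.1 | 169 310 319 31.5 | 170 311 319 33.4 | 171 315 319 40.3 | 172 316 319 44.8 | 173 316 319 46.8 | 174 316 319 44.8 | 175 316 319 45.1 | 176 316 319 44.3 | 177 316 319 44.4 | 178 316 319 43.4 | 179 316 318 42.9 | 180 316 318 43.1 | 181 317 318 43.3 | 182 318 318 43.8 |
```

Call:
step_arm(commands=[1,0,0,0,0,0,0,4,0,-1,0,0,0,0.4,6,0,0,0,0,0,0.4,6,0,0,0,0,0,0.4])

```text
clock: 20.9
eef_pos: [548.2, 17.9, 109.9]
tool_rot: [-3.14, -0.01, 2.909]
force: [-0.0, -0.7, -0.8]
width: 33.6
gripper_force: 0.0
```

```bash
python3 bar.py; python3 - <<'E'
from h import *
rel(); d=ctrl.get_image("side")
cv2.imwrite("pics/g5.png",cv2.resize(d["image"][145:215,275:365],None,fx=8,fy=8,interpolation=cv2.INTER_CUBIC)[...,::-1])
E
```

```text
162 317 318 50.2 | 163 317 319 47.1 | 164 317 320 47.9 | 165 318 320 49.8 | 166 317 320 47.4 | 167 317 320 48.3 | 168 314 319 43.3 | 169 314 319 41.6 | 170 314 319 41.8 | 171 315 319 41.6 | 172 316 319 43.3 | 173 316 319 46.0 | 174 316 319 44.3 | 175 316 319 45.2 | 176 316 319 44.4 | 177 316 319 43.8 | 178 316 319 44.6 | 179 316 318 41.4 | 180 316 318 41.9 | 181 316 318 42.7 | 182 317 317 41.3 | chassis xyz -34.5 0.1 110.4
```

View pics/g5.png

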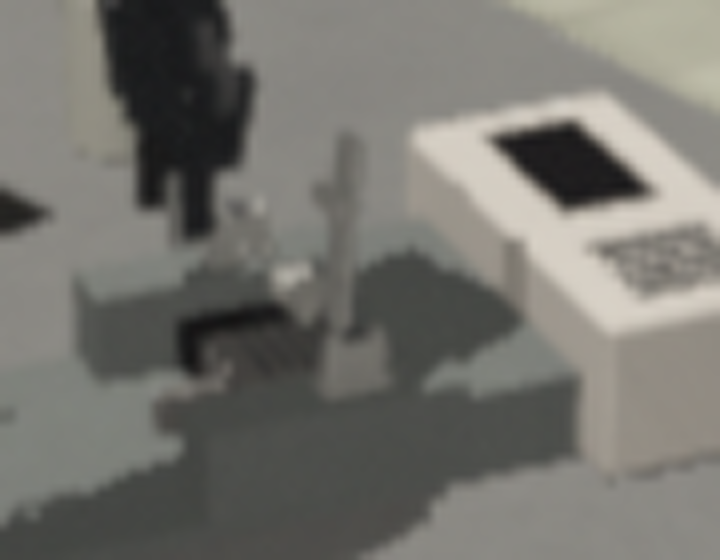

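The side crop shows the bar from (340,330) to (350,135), leaning back by about 0.08 rad, because my fingers pushed on the nose at (322,190). I'll go over the top and push it forward slightly from behind.

Call:
step_arm(commands=[0,0,-2,0,0,0,0,0,0,-5,0,0,0,0,-1,0,-6,0,0,0,0,-4,0,-6,0,0,0,0,-7.5,0,-6,0,0,0,0,-10,0,-6,0,0,0,0,-11.2,0,-6,0,0,0,0,-11.2,0,-4,0,0,0,0,-11.2,0,-2,0,0,0,0,-11.2,0,-1.2,0,0,0,0])

```text
clock: 22.0
eef_pos: [661.4, -9.7, 120.3]
tool_rot: [-3.141, -0.006, 2.906]
force: [-1.8, -0.2, -1.1]
width: -0.2
gripper_force: 0.0
```

```bash
python3 - <<'E'
from h import *
plan((*ch(54,0),118,YAW+np.pi)); rel()
E
```

```text
t 22.0 tcp [661.4  -9.7 120.3] rpy [-3.141 -0.006  2.906] q [ 0.04  0.77 -0.11  1.57  0.11  0.81  1.22] F [-1.8 -0.2 -1.1] w -0.2 gf 0.0
[2.52 0.06 0.25] [-0.001 -0.006 -0.002]
chassis xyz 79.2 -0.7 120.3
```

Call:
step_arm(commands=[0.7,0.05,0.2,0,0,0,0,1.4,0.05,0.2,0,0,0,0,1.9,0.05,0.2,0,0,0,0,2.2,0.05,0.2,0,0,0,0,2.5,0.05,0.2,0,0,0,0,2.5,0.05,0.2,0,0,0,0])

```text
clock: 22.6
eef_pos: [637.6, -2.7, 121.3]
tool_rot: [3.141, -0.003, 2.907]
force: [0.6, -0.4, -0.5]
width: -0.2
gripper_force: 0.1
```

```bash
python3 bar.py; python3 - <<'E'
from h import *
plan(); rel()
E
```

```text
159 323 323 67.2 | 160 317 323 54.9 | 161 317 323 52.1 | 162 315 323 52.4 | 163 315 323 48.4 | 164 315 323 50.3 | 165 315 323 49.9 | 166 315 322 47.9 | 167 315 319 43.1 | 168 314 317 38.4 | 169 312 317 35.8 | 170 312 317 33.5 | 171 313 317 34.9 | 172 314 317 35.3 | 173 315 317 39.4 | 174 315 317 41.3 | 175 315 317 40.2 | 176 315 318 43.1 | 177 315 318 40.0 | 178 315 318 41.3 | 179 315 318 42.3 | 180 315 318 40.3 | 181 317 318 42.6 | 182 317 317 41.2 | t 22.65 tcp [637.5  -2.7 121. ] rpy [ 3.141 -0.004  2.907] q [ 0.03  0.74 -0.11  1.65  0.11  0.76  1.2 ] F [ 0.6 -0.2 -0.6] w 0.1 gf 0.1
chassis xyz 54.4 0.6 121.0
```

The bar's edges are now vertical (column 315 at rows 163–180), so I'll retreat over the top to the tongue.

Call:
step_arm(commands=[-1,0,0,0,0,0,0,-1.5,0,-1.5,0,0,0,0,-1.5,0,-4,0,0,0,0,-0.5,0,-5,0,0,0,0,2,0,-5,0,0,0,0,5,0,-5,0,0,0,0.4,7.5,0,-5,0,0,0,0.4,8.6,0,-3,0,0,0,0.4,8.6,0,0.5,0,0,0,0.4,8.6,0,4,0,0,0,0.4])

```text
clock: 23.65
eef_pos: [553.4, 17.5, 80.6]
tool_rot: [3.141, -0.002, 2.907]
force: [0.6, -0.4, 0.7]
width: 34.3
gripper_force: 0.0
```

Call:
step_arm(commands=[0,0,1.5,0,0,0,0.4,0,0,3,0,0,0,0.4,0,0,3,0,0,0,0.4])

```text
clock: 23.95
eef_pos: [551.4, 17.3, 48.9]
tool_rot: [-3.14, -0.009, 2.907]
force: [-1.1, -0.0, -0.2]
width: 33.9
gripper_force: 0.0
```

```bash
python3 - <<'E'
from h import *
plan((*ch(-32,0),11,YAW+np.pi)); rel()
E
python3 bar.py
```

```text
t 23.95 tcp [551.4  17.3  48.9] rpy [-3.14  -0.009  2.907] q [-0.02  0.76 -0.09  1.92  0.13  0.47  1.13] F [-1.1 -0.  -0.2] w 33.9 gf 0.0
[-0.24 -0.    3.79] [-0.001 -0.009 -0.001]
chassis xyz -34.0 0.1 48.9
162 315 315 37.9 | 163 315 316 40.4 | 164 315 317 38.9 | 165 315 317 38.4 | 166 315 317 40.3 | 167 315 317 37.8 | 168 314 317 40.0 | 169 312 317 36.0 | 170 312 317 33.3 | 171 313 317 33.1 | 172 314 317 34.9 | 173 315 317 36.6 | 174 315 317 39.1 | 175 315 317 40.5 | 176 315 317 40.4 | 177 315 318 41.7 | 178 315 318 40.5 | 179 315 318 40.8 | 180 315 318 41.5 | 181 315 318 40.6 | 182 317 317 40.8 |
```

Call:
step_arm(commands=[-0.2,0,1.5,0,0,0,0.4,-0.2,0,2.8,0,0,0,0.4,-0.2,0,3.5,0,0.005,0,0.4,-0.2,0,3.75,0,0.005,0,0.4,-0.2,0,3.75,0,0.005,0,0,-0.2,0,3.75,0,0.005,0,0,-0.2,0,3.75,0,0.005,0,0])

```text
clock: 24.7
eef_pos: [555.5, 16.8, 13.7]
tool_rot: [3.141, -0.009, 2.907]
force: [0.4, 0.4, -1.2]
width: 8.5
gripper_force: 61.2
```

```bash
python3 - <<'E'
from h import *
plan((*ch(-132,0),11.5,YAW+np.pi)); rel()
E
```

```text
t 24.7 tcp [555.5  16.8  13.7] rpy [ 3.141 -0.009  2.907] q [-0.03  0.82 -0.08  1.92  0.14  0.41  1.12] F [ 0.4  0.4 -1.2] w 8.5 gf 61.2
[10.2  -0.07  0.31] [ 0.    -0.009 -0.001]
chassis xyz -30.0 0.6 13.7
```

Call:
step_arm(commands=[0.4,0,0,0,0,0,0,1.2,0,0.01,0,0,0,0,2.4,0,0.02,0,0,0,0,3.9,0,0.03,0,0,0,0,5.4,0,0.05,0,0,0,0,6.9,0,0.06,0,0,0,0,8.3,0,0.08,0,0,0,0,9.4,0,0.09,0,0,0,0,10.1,0,0.1,0,0,0,0,10.1,0,0.1,0,0,0,0])

```text
clock: 25.7
eef_pos: [454.9, 40.7, 13.6]
tool_rot: [-3.142, -0.012, 2.909]
force: [-3.9, 1.6, 5.0]
width: 8.3
gripper_force: 62.0
```

```bash
python3 - <<'E'
from h import *
plan(); rel()
E
```

```text
t 25.7 tcp [454.9  40.7  13.6] rpy [-3.142 -0.012  2.909] q [-0.03  0.77 -0.17  2.18  0.52  0.24  0.68] F [-3.9  1.6  5. ] w 8.3 gf 62.0
chassis xyz -133.3 0.5 13.6
```

Call:
step_arm(commands=[0,0,0,0,0,0,0.4,0,0,0,0,0,0,0.4,0,0,0,0,0,0,0.4,0,0,-1.5,0,0,0,0.4,0,0,-4,0,0,0,0.6,0,0,-7.5,0,0,0,1,0,0,-11,0,0,0,1,0,0,-12,0,0,0,1])

```text
clock: 26.5
eef_pos: [460.2, 40.5, 136.1]
tool_rot: [3.139, -0.004, 2.906]
force: [0.0, -0.0, 0.7]
width: 85.4
gripper_force: 0.0
```

```bash
python3 - <<'E'
from h import *
rel(); c,s=np.cos(YAW),np.sin(YAW)
for n in("side","top"):
    d=ctrl.get_image(n); P=pts(d); D=P[...,:2]-ORG; X=c*D[...,0]+s*D[...,1]; Y=-s*D[...,0]+c*D[...,1]; Z=P[...,2]
    m=(abs(Y)<50)&(X>-160)&(X<-30)&(Z>34)&(Z<44)
    if m.sum()>20:
        r=cv2.minAreaRect(np.c_[X[m],Y[m]].astype(np.float32)); print(n,m.sum(),np.median(Z[m]),r,np.median(X[m]),np.median(Y[m]),np.percentile(X[m],[3,97]),np.percentile(Y[m],[3,97]))
    if n=="side": cv2.imwrite("pics/g6.png",cv2.resize(d["image"][110:240,180:390],None,fx=3.5,fy=3.5)[...,::-1])
plan((*ch(-85.8,0.5),100,YAW+np.pi))
E
```

```text
chassis xyz -128.2 1.6 136.1
side 118 36.20492510039793 ((-77.70138549804688, 8.12551498413086), (85.95234680175781, 77.39422607421875), 4.238971710205078) -80.97409934260075 -1.9278911986209497 [-115.63048108  -44.81436272] [-29.3747538   46.68575431]
t 26.6 tcp [459.4  40.1 134.5] rpy [ 3.14  -0.006  2.906] q [ 0.13  0.55 -0.39  2.11  0.38  0.55  0.8 ] F [ 0.1 -0.6 -0.2] w 85.4 gf 0.0
[-4.32 -0.04  3.42] [ 0.001 -0.006 -0.002]
```

View pics/g6.png

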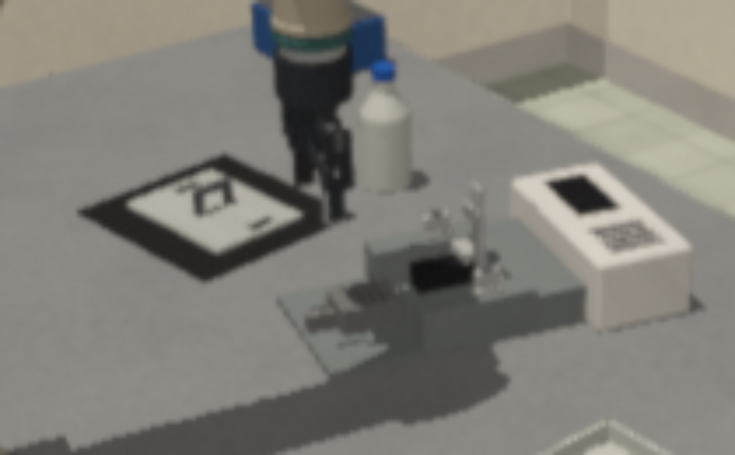

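The picture shows the cover centred on the mat at (213,205), the bar upright at (480,225), and the cartridge straight on the apron at (365,295), released. Next I'll take it across the body.

Call:
step_arm(commands=[-1,0,0.5,0,0,0,1,-2.5,0,2,0,0,0,1,-3.8,0,4,0,0.005,0,1,-4.3,0,6,0,0.005,0,1,-4.3,0,7,0,0.005,0,1,-4.3,0,7,0,0.005,0,1])

```text
clock: 27.2
eef_pos: [497.4, 30.1, 60.2]
tool_rot: [-3.14, -0.019, 2.907]
force: [-0.0, -0.2, -0.1]
width: 85.3
gripper_force: 0.0
```

```bash
python3 - <<'E'
from h import *
plan((*ch(-85.4,0.5),10,YAW+np.pi)); rel()
E
```

```text
t 27.2 tcp [497.4  30.1  60.2] rpy [-3.14  -0.019  2.907] q [ 0.09  0.72 -0.31  2.05  0.45  0.46  0.78] F [-0.  -0.2 -0.1] w 85.3 gf 0.0
[-0.51  0.06  5.02] [-0.002 -0.019 -0.   ]
chassis xyz -89.5 0.0 60.2
```

Call:
step_arm(commands=[-0.3,0.05,1.2,0,-0.01,0,1,-0.5,0.05,2.6,0,-0.019,0,1,-0.5,0.05,4,0,-0.019,0,1,-0.5,0.05,4.8,0,-0.019,0,1,-0.5,0.05,5,0,-0.019,0,1,-0.5,0.05,5,0,-0.019,0,1])

```text
clock: 27.8
eef_pos: [503.6, 29.9, 12.9]
tool_rot: [-3.142, 0.005, 2.907]
force: [-0.2, 1.3, -0.0]
width: 85.4
gripper_force: 0.0
```

```bash
python3 - <<'E'
from h import *
plan((*ch(-85.4,0.5),10,YAW+np.pi)); rel()
E
```

```text
t 27.8 tcp [503.6  29.9  12.9] rpy [-3.142  0.005  2.907] q [ 0.03  0.8  -0.22  2.07  0.52  0.32  0.72] F [-0.2  1.3 -0. ] w 85.4 gf 0.0
[ 0.2  -0.08  0.29] [-0.     0.005 -0.001]
chassis xyz -83.4 1.3 12.9
```

Call:
step_arm(commands=[0.2,0,0.25,0,0,0,1,0.2,0,0.25,0,0,0,0,0.2,0,0.25,0,0,0,0,0.2,0,0.25,0,0,0,0,0.2,0,0.25,0,0,0,0,0.2,0,0.25,0,0,0,0])

```text
clock: 28.4
eef_pos: [502.0, 30.1, 10.8]
tool_rot: [-3.142, 0.006, 2.907]
force: [-1.3, 0.9, 5.7]
width: 49.0
gripper_force: 63.2
```

```bash
python3 - <<'E'
from h import *
ty=np.radians(5.3)
d=np.load("top0.npy",allow_pickle=True).item(); hsv=cv2.cvtColor(d["image"],cv2.COLOR_RGB2HSV)
m=((hsv[...,2]>140)&(hsv[...,1]<40)).astype(np.uint8); m[:170]=0;m[240:]=0;m[:,:350]=0;m[:,418:]=0
cn=max(cv2.findContours(m,0,1)[0],key=cv2.contourArea).reshape(-1,2); print([cv2.minAreaRect(ray(d,cn,z)[:,:2].astype(np.float32)) for z in(12,25)])
P=pts(d);print("jar,beaker,bottle",P[142,409],P[128,366],P[152,182])
plan((485.5,-358,130,ty+np.pi),(485.5,-358,6,ty+np.pi)); rel()
E
```

```text
[((488.15692138671875, -360.91943359375), (173.24856567382812, 139.94607543945312), 5.256022930145264), ((485.7005920410156, -358.58831787109375), (171.71966552734375, 138.71107482910156), 5.256026744842529)]
jar,beaker,bottle [ 680.101718   -461.07909612   61.46526322] [ 763.67079569 -331.38892552    6.60381914] [695.95059379 283.35143303 123.66880818]
t 28.4 tcp [502.   30.1  10.8] rpy [-3.142  0.006  2.907] q [ 0.03  0.8  -0.21  2.07  0.52  0.31  0.71] F [-1.3  0.9  5.7] w 49.0 gf 63.2
[ -7.5  -38.13 -11.88] [-0.001  0.006 -0.327]
[ -7.43 -38.13   0.52] [-0.001  0.006 -0.327]
chassis xyz -85.1 1.1 10.8
```

Call:
step_arm(commands=[0,0,-0.5,0,0,0,0,0,0,-1.5,0,0,0,0,0,0,-3.5,0,0,0,0,0,0,-6,0,0,0,0,0,0,-8,0,0,0,0,0,0,-9,0,0,0,0,0,0,-9,0,0,0,0])

```text
clock: 29.1
eef_pos: [502.2, 30.2, 101.7]
tool_rot: [3.141, 0.008, 2.906]
force: [-0.5, 0.5, -1.6]
width: 49.0
gripper_force: 62.5
```

```bash
python3 - <<'E'
from h import *
ty=np.radians(5.3); plan((503,-356.5,80,ty+np.pi))
E
```

```text
t 29.1 tcp [502.2  30.2 101.7] rpy [3.141 0.008 2.906] q [ 0.12  0.64 -0.35  2.04  0.43  0.52  0.79] F [-0.5  0.5 -1.6] w 49.0 gf 62.5
[ -9.08 -37.58   2.2 ] [-0.     0.008 -0.328]
```

Held. I'll carry it over smoothly in 12 rows.

Call:
step_arm(commands=[-0.3,-1.1,0,0,0,-0.01,0,-0.8,-3.4,0,0,0,-0.03,0,-1.6,-6.8,0,0,0,-0.06,0,-2.6,-10.8,0,0,0,-0.1,0,-3.6,-15,0,0,0,-0.13,0,-4.6,-19.2,0,0,0,-0.17,0,-5.6,-23.3,0,0,0,-0.2,0,-6.6,-27.2,0,0,0,-0.24,0,-7.4,-30.8,0,0,0,-0.27,0,-8.1,-33.8,0,0,0,-0.3,0])

```text
clock: 30.1
eef_pos: [499.1, -320.8, 98.8]
tool_rot: [-3.141, 0.002, -3.078]
force: [-1.0, 0.4, -1.8]
width: 49.1
gripper_force: 62.5
```

Call:
step_arm(commands=[-0.4,-2,0,0,0,-0.02,0,-0.6,-3.2,0,0,0,-0.03,0,-0.6,-3.6,0,0,0,-0.03,0,-0.6,-3.6,1,0,0,-0.03,0,-0.6,-3.6,2,0,0,-0.03,0,-0.6,-3.6,2,0,0,-0.03,0])

```text
clock: 30.7
eef_pos: [508.6, -350.6, 78.7]
tool_rot: [3.14, 0.001, -3.044]
force: [-0.7, 0.4, -2.2]
width: 48.7
gripper_force: 62.6
```

```bash
python3 - <<'E'
from h import *
ty=np.radians(5.3); plan((503,-356.5,7,ty+np.pi))
d=ctrl.get_image("side"); cv2.imwrite("pics/g7.png",cv2.resize(d["image"][150:300,280:450],None,fx=3.5,fy=3.5)[...,::-1])
E
```

```text
t 30.7 tcp [ 508.6 -350.6   78.7] rpy [ 3.140e+00  1.000e-03 -3.044e+00] q [ 0.87  0.83 -0.52  1.72  0.57  0.75  1.73] F [-0.7  0.4 -2.2] w 48.7 gf 62.6
[ 0.62 -0.54  7.17] [0.001 0.001 0.005]
```

View pics/g7.png

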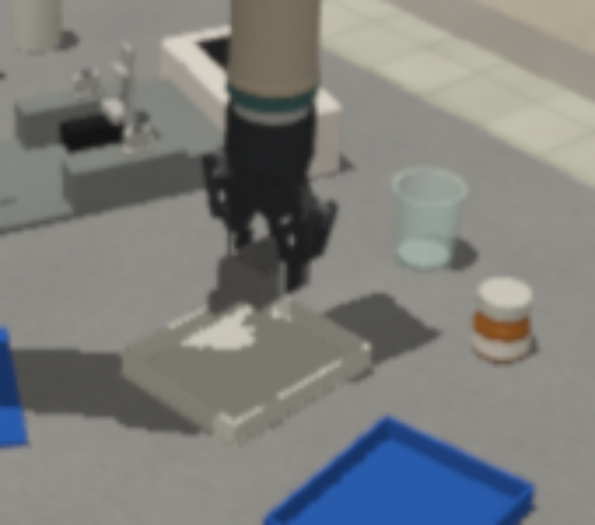

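The cartridge hangs level at (250,275) above the white tray at (247,365), clear of the beaker and jar. I'll lower it.

Call:
step_arm(commands=[0.3,-0.3,1.5,0,0,0,0,0.6,-0.5,3,0,0,0,0,0.6,-0.5,4.5,0,0,0,0,0.6,-0.5,5.7,0,0,0,0,0.6,-0.5,6.4,0,0,0,0,0.6,-0.5,6.8,0,0,0,0,0.6,-0.5,6.9,0,0,0,0,0.6,-0.5,6.9,0,0,0,0])

```text
clock: 31.55
eef_pos: [505.0, -358.5, 12.0]
tool_rot: [-3.14, 0.005, -3.046]
force: [1.2, 0.1, -2.9]
width: 48.8
gripper_force: 62.6
```

```bash
python3 - <<'E'
from h import *
ty=np.radians(5.3); plan((503,-356.5,7,ty+np.pi))
E
```

```text
t 31.55 tcp [ 505.  -358.5   12. ] rpy [-3.14   0.005 -3.046] q [ 0.85  0.92 -0.46  1.74  0.64  0.63  1.68] F [ 1.2  0.1 -2.9] w 48.8 gf 62.6
[0.19 0.22 0.5 ] [-0.002  0.005  0.003]
```

Call:
step_arm(commands=[0,0,0.15,0,0.005,0,0,0,0,0.3,0,0.005,0,0,0,0,0.4,0,0.005,0,0,0,0,0.5,0,0.005,0,0,0,0,0.5,0,0.005,0,0])

```text
clock: 32.05
eef_pos: [504.8, -358.6, 7.1]
tool_rot: [-3.14, -0.0, -3.046]
force: [-0.7, 0.6, 0.4]
width: 49.1
gripper_force: 62.8
```

Call:
step_arm(commands=[0,0,0.06,0,0,0,0,0,0,0.1,0,0,0,0,0,0,0.1,0,0,0,0.72,0,0,0.1,0,0,0,0.72,0,0,0.1,0,0,0,0.72,0,0,-1,0,0,0,0.72,0,0,-3,0,0,0,0.72,0,0,-7,0,0,0,0.72,0,0,-11,0,0,0,0.72,0,0,-15,0,0,0,0.72])

```text
clock: 33.05
eef_pos: [504.7, -358.0, 158.9]
tool_rot: [-3.14, 0.0, -3.046]
force: [0.7, -0.5, -0.2]
width: 61.6
gripper_force: 0.0
```

Call:
step_arm(commands=[1,0,-4,0,0,0,0.72,4,0,-5,0,0,0,0.72,6,0,-6,0,0,0,0.72,7,0,-6,0,0,0,0.72,7,0,-6,0,0,0,0.72])

```text
clock: 33.55
eef_pos: [433.8, -365.4, 217.1]
tool_rot: [-3.139, -0.001, -3.048]
force: [0.2, 0.1, -0.2]
width: 61.4
gripper_force: 0.0
```

```bash
python3 bar.py; python3 - <<'E'
from h import *
plan()
d=ctrl.get_image("side"); P=pts(d)
m=(np.hypot(P[...,0]-490,P[...,1]+357)<70)&(P[...,2]>29)&(P[...,2]<60); print("\ncart top z",m.sum(),np.median(P[m],0))
cv2.imwrite("pics/g8.png",cv2.resize(d["image"][100:300,190:460],None,fx=2.9,fy=2.9)[...,::-1])
E
```

```text
162 315 315 39.8 | 163 315 316 39.5 | 164 315 317 38.7 | 165 315 317 38.0 | 166 315 317 38.8 | 167 315 317 36.6 | 168 314 317 37.2 | 169 312 317 34.7 | 170 312 317 33.9 | 171 313 317 34.4 | 172 314 317 35.3 | 173 315 316 35.4 | 174 315 317 37.8 | 175 315 317 39.3 | 176 315 317 39.0 | 177 315 318 41.3 | 178 315 318 40.3 | 179 315 318 40.9 | 180 315 318 40.8 | 181 316 318 42.5 | 182 316 316 36.3 | t 33.6 tcp [ 435.1 -364.9  216.8] rpy [-3.14   0.    -3.047] q [ 1.06  0.59 -0.64  1.76  0.43  0.93  1.9 ] F [ 0.4 -0.1 -0.2] w 61.6 gf 0.0

cart top z 215 [ 501.97086832 -364.24113415   32.49247033]
```

View pics/g8.png

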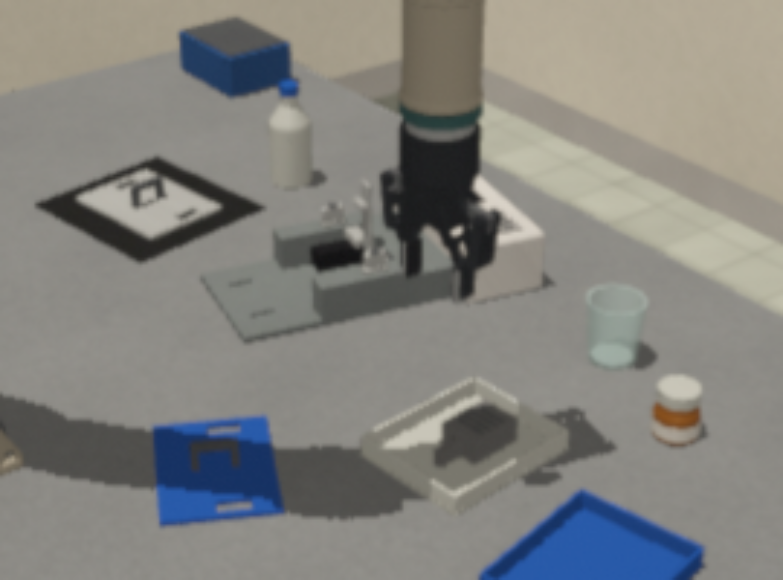

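The cover lies centred on the mat at (150,205), the bar stands upright at (365,215), and the cartridge lies flat in the tray at (478,432). The bystanders haven't moved, so I'll hand in.

```bash
python3 -c "
from cell import ctrl
print(ctrl.finish_job())"
```

```text
the job is handed in; nothing more can be done
None
```

I handed the job in at about 34 s: the cover lies in the middle of the mat, the bar stands within about 0.05 rad of upright after two small corrections, the cartridge is flat in the white tray, and the bottle, beaker and jar were not touched.

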